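Hardness check on an engraver's die

TASK

Check the hardness of the steel die pinned on the engraver's ball vise: draw the cordless hardness probe (the tall, straight, thick pen with a sprung metal tip) out of the tool block and first take a check reading on the loose round reference block, standing the probe upright near the middle of its top face with the sprung tip pushed in about halfway for about a second. Then lift it and set the tip inside the ring inked on the die, with the probe square to the die's tilted face and the tip again pushed in about halfway, and finish while holding it there, still gripped and lightly pressed. Press gently, never ram the tip home hard, do not shift the vise from its setting, and leave the other tools in the block and the square bench block undisturbed.

Things in the scene. Friction and masses are not known exactly. Their poses are not given: they have to be found in the camera images.
- probe: Pen hardness probe, 0.16 kg, upright in a hole of the tool block, tip down. Straight black barrel 22 mm thick, 88 mm long, the tallest in the block; its shoulder rests on the block. Below it an aluminium sleeve 14 mm thick, 50 mm long, then a 5 mm sprung rod sticking out 10 mm. Origin at the free rod's end, z towards the cap: shoulder at 60, top at 148 mm. Grip 25 to 35 mm below the top at any yaw.
- probe_tip (a point): The rounded free end of the sprung rod (radius 2.5 mm); moves with the rod. Axes parallel to the probe's.
- probe_rod (a joint): How far the sprung rod is pushed into the sleeve, in m: 0 = free, 0.008 = hard against its stop. The spring pushes back with 2.5 N before it moves and 0.5 N more per mm (4.5 N halfway, 6.5 N at the stop).
- tool_block: Dark wooden block, 66 x 264 mm, 65 mm high, fixed to the bench. Origin at the centre of its underside, z up, y along its length. Four upright 16 mm through holes on its centre line at y = -102, -34, 34 and 102 mm; which tool stands in which hole varies. To clear the block the probe must rise 60 mm.
- ref_block: Hardness reference block: a loose, plain round steel disc lying flat on the bench, 64 mm in diameter, 16 mm thick, 0.38 kg. Origin at the centre of its underside, z up; its test face is its top, 16 mm above.
- vise: Low engraver's ball vise, base ring 150 mm across, heavy and locked. Origin at the centre of its underside, z up. Its ball (centre 62 mm up) is tilted 10 to 22 degrees in any direction. On it two steel jaws (together 110 mm across) and, between four 9 mm high pins, the die: a plain steel disc 50 mm across, 14 mm thick, its face 68 mm from the ball's centre along the tilted axis.
- spot (a point): Centre of the ring inked on the die's face (a dark ring, 12 mm inside, 16 mm outside, centred 15 mm from the die's centre towards its rim). z points straight out of the die's face; x points from the die's centre to the spot.
- graver: Bystander in the tool block: graver with a wooden mushroom handle, 51 mm tall above the block, 31 mm at its widest near the top. Origin at the handle's underside, on the block's top, z up.
- burnisher: Bystander in the tool block: burnisher with a slim pear-shaped wooden handle, 72 mm tall above the block, 22 mm at its widest. Origin at the handle's underside, on the block's top, z up.
- handpiece: Bystander in the tool block: short metal palm handpiece with a wider rounded head, 58 mm tall above the block, 29 mm at its widest. Origin at the barrel's underside, on the block's top, z up.
- bench_block: Bystander lying on the bench: plain square steel bench block, 60 x 60 mm, 20 mm thick, 0.56 kg (not the round reference block). Origin at the centre of its underside, z up.

How it is judged:
By the outcome, as a careful person would: the job done as asked, in the order asked, and still so for the second after the job is handed in, while the arm keeps its last pose, push and grip.
It also fails if it takes over 58 s, if anything falls off the work surface, if the arm or the gripper's body presses on something with over 40 N, if the wrist force passes 120 N, or if a joint passes its speed limit or range.

ROBOT

A 6-joint arm with a two-finger parallel gripper is mounted at the origin on the work surface. World frame = base frame: x ahead of the robot, y to its left, z up, the work surface at z = 0. Lengths are in m, angles in rad, forces in N, time in s.
With the tool pointing down it reaches from about 0.375 to 0.9 m from the base axis. Payload 3.1 kg.
Tool frame: the origin (TCP) lies midway between the tips of the shut fingers; the grasp point (between the pads) lies 19 mm behind it; z points along the fingers, y is the direction in which the jaws open and shut (so a half turn about z gives the same grasp; the last joint's range is limited). The gripper opens to 85 mm and grips with 20 to 120 N. Pads are 22 mm wide; open, the fingers measure 114 mm over their backs; the gripper's body (76 mm by 85 mm) begins 54 mm behind the grasp point. The pads swing forward as they close: fully open they stand 13 mm farther back than shut.
Start: joints at [1.01, 0.527, 1.433, -0, 1.181, -0.178], TCP at [0.233, 0.58, 0.195] pointing down, gripper open.
Joint ranges: [-3.08, 3.08], [-0.75, 2.2], [0.22, 2.44], [-1.43, 4.57], [0, 2.65], [-2.85, 2.85]. Speed limits (rad/s): [2.79, 2.79, 3.14, 3.14, 3.14, 3.14].

INTERFACE

Orientations are given as a 3x3 rotation matrix whose columns are the frame's x, y, z axes.
In Python, from bench import arm, jaws, solver, grab_frame, hand_in gives the robot as it stands. Calls block until the motion is done:
- arm.move_pose(position, orientation): joint-space move of the TCP to a pose.
- arm.move_l(position, rotation=None, vel=0.15): straight line of the TCP; rotation=None keeps the orientation; vel is the mean speed in m/s.
- arm.goto_joints(angles): joint-space move.
- jaws.gripper_open() and jaws.grasp(squeeze=None): open the fingers fully, or close them until they stop; squeeze is the grip in N (None keeps the last).
- arm.hold(seconds).
- solver.ik(position, orientation): joint angles nearest the present ones, or None.
- grab_frame(name): name is "scene" or "side" or "wrist"; returns a dict with "pixels" (384x512x3 uint8, red, green, blue), "z_map" (384x512 float32, m along the optical axis (not along the pixel's ray), 0 where there is no reading), "mtx" (3x3 intrinsics, pixels), "D" ([k1, k2, p1, p2, k3] as OpenCV has them; the pictures are not rectified), "R" (3x3) and "t" (3): a world point X has camera coordinates R X + t; the wrist camera has in their place "T_tool_cam" (4x4, takes a point from camera to tool coordinates, whose origin is the TCP and whose axes are the flange's). Camera axes: x right, y down, z forward; pixel columns grow to the right and rows downward; lengths in m; the calibration is good to about 2 mm. A picture is of the moment at which its call begins: read the wrist's pose just before it.
A pose or a line that the arm cannot do raises arm.IKError and nothing moves.
- hand_in(): hands the job in, once; it reports no verdict.
Readings, each from a call of its own:
- arm.current_t(): time.
- arm.current_qpos(): joint angles.
- arm.current_qd(): joint speeds.
- arm.current_joint_efforts(): joint torques, N m.
- arm.current_tool_pos(): TCP position.
- arm.current_orientation(): TCP orientation.
- arm.current_contact_force(): force on the tool from outside, world axes, zero at the start.
- arm.current_moment(): the same for the moment, N m.
- arm.current_finger_gap(): finger opening in m.
Only numpy, scipy, OpenCV 4.12 (cv2) and the standard library are available. Lean on these libraries where they do the work, as an engineer would, in place of code of your own. Each camera call takes 0.05 s, during which the arm holds its last target. There are 200 camera calls.

## Working session

There is one attempt and no reset: what is moved stays moved. The work goes in short steps, each a Python script; the robot and the scene stay as the last script left them, time stands still between calls to the robot, and variables do not carry over. Pictures are saved under pics/ and viewed, about 8 in all and at most 12, crops included, and the job is handed in when it is done.

```bash
mkdir -p pics; ls
cat > h.py <<'E'
import numpy as np, cv2
from bench import arm, jaws, solver, grab_frame, hand_in
def cloud(f, R=None, t=None):
    z=f["z_map"]; h,w=z.shape
    uv=np.stack(np.meshgrid(np.arange(w),np.arange(h)),-1).reshape(-1,1,2).astype(float)
    n=cv2.undistortPoints(uv,f["mtx"],f["D"]).reshape(h,w,2)
    P=np.dstack([n*z[...,None],z])
    if "R" in f: X=(P-f["t"])@f["R"]
    else:
        T=f["T_tool_cam"]; X=P@T[:3,:3].T+T[:3,3]; X=X@R.T+t
    X[z==0]=np.nan
    return X
def wrist():
    t=np.array(arm.current_tool_pos()); R=np.array(arm.current_orientation())
    f=grab_frame("wrist"); return f,cloud(f,R,t)
def save(n,px,s=1.5):
    cv2.imwrite("pics/"+n,cv2.resize(px[...,::-1],None,fx=s,fy=s,interpolation=cv2.INTER_CUBIC))
E
python3 - <<'E'
from h import *
for n in("scene","side"):
    f=grab_frame(n); np.savez(n+".npz",**f); save(n+".png",f["pixels"],1.5)
    print(n,-f["R"].T@f["t"], f["R"][2])
print(arm.current_t())
E
```

```text
pics
scene [0.90082951 0.55708005 0.9566203 ] [-0.30936373 -0.49718701 -0.81061653]
side [0.34157401 0.64005512 0.61143221] [ 0.30362707 -0.73622753 -0.60479718]
0.1
```

View pics/scene.png

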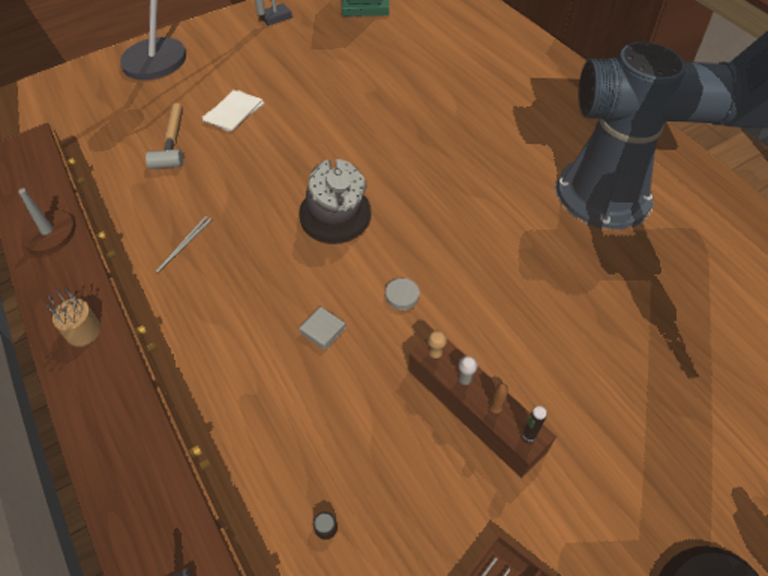

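View pics/side.png

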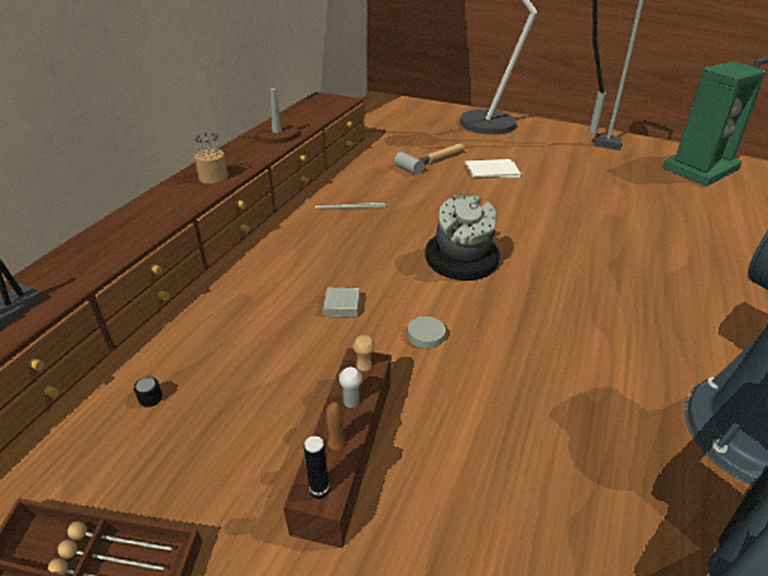

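The scene view shows the probe (black, white cap) at (538,415), the ref disc at (402,293), the bench block at (322,327) and the vise at (337,190). The side view agrees: probe (315,445), disc (427,331), vise die (467,208). Next I'll measure them from depth.

Run:
```python
from h import *
C={}
for n in("scene","side"):
    f=dict(np.load(n+".npz")); X=cloud(f); C[n]=X
    def at(u,v,r): 
        u,v=int(u/1.5),int(v/1.5); return X[v-r:v+r+1,u-r:u+r+1].reshape(-1,3)
    def near(c,r,z0,z1):
        Q=X.reshape(-1,3); return Q[(np.hypot(Q[:,0]-c[0],Q[:,1]-c[1])<r)&(Q[:,2]>z0)&(Q[:,2]<z1)]
    px=dict(scene=dict(probe=(539,412),ref=(402,291),bb=(322,325),vise=(340,182)),side=dict(probe=(315,443),ref=(427,328),bb=(342,298),vise=(467,210)))[n]
    c={k:np.nanmedian(at(*p,2),0) for k,p in px.items()}
    print(n,{k:v.round(4) for k,v in c.items()})
    def circ(Q):
        (x,y),r=cv2.minEnclosingCircle(Q[:,:2].astype(np.float32)); return round(x,4),round(y,4),round(r,4),Q.mean(0).round(4),len(Q)
    print(" probe cap",circ(near(c['probe'],.03,.145,.17)))
    print(" ref",circ(near(c['ref'],.045,.010,.022)))
    print(" bb",circ(near(c['bb'],.055,.012,.026)))
    Q=near(c['probe'],.4,.061,.069); print(" block top",cv2.minAreaRect(Q[:,:2].astype(np.float32)*1000),Q[:,2].mean())
    Q=near(c['vise'],.13,.005,.05); print(" vise ring",circ(Q))
    Q=at(*px['vise'],4); Q=Q[~np.isnan(Q[:,0])]; m=Q.mean(0); nn=np.linalg.svd(Q-m)[2][2]; nn*=np.sign(nn[2]); print(" die",m,nn,np.degrees(np.arccos(nn[2])))
```

```text
scene {'probe': array([0.531 , 0.3604, 0.1551]), 'ref': array([ 0.5264, -0.0029,  0.0159]), 'bb': array([ 0.6915, -0.0164,  0.0204]), 'vise': array([ 0.5321, -0.2192,  0.1263])}
 probe cap (0.5321, 0.3628, 0.0109, array([0.5334, 0.3635, 0.1537]), 95)
 ref (0.527, -0.0011, 0.0332, array([0.5271, 0.0009, 0.016 ]), 345)
 bb (0.6913, -0.0123, 0.0413, array([ 0.6924, -0.0111,  0.0198]), 447)
 block top ((548.60595703125, 262.3038330078125), (69.12906646728516, 264.0904541015625), 10.586875915527344) 0.06568262347132746
 vise ring (0.5319, -0.2189, 0.1296, array([ 0.5518, -0.2086,  0.0246]), 820)
 die [ 0.53243328 -0.21970348  0.12558693] [-0.15437614  0.23073113  0.96069306] 16.117778816236772
side {'probe': array([0.5301, 0.3603, 0.1544]), 'ref': array([ 0.5292, -0.0046,  0.0159]), 'bb': array([ 0.6921, -0.0155,  0.0205]), 'vise': array([ 0.5332, -0.2253,  0.1268])}
 probe cap (0.5303, 0.3617, 0.0112, array([0.5291, 0.3637, 0.1529]), 166)
 ref (0.5281, -0.0026, 0.0332, array([5.27e-01, 1.00e-04, 1.58e-02]), 367)
 bb (0.693, -0.0145, 0.0418, array([ 0.6913, -0.01  ,  0.0195]), 366)
 block top ((549.9714965820312, 261.2458190917969), (67.54792785644531, 265.45660400390625), 10.614789009094238) 0.06461554703510325
 vise ring (0.5373, -0.2453, 0.0754, array([ 0.5281, -0.2063,  0.0257]), 858)
 die [ 0.53291972 -0.22551076  0.12698763] [-0.12406685  0.27064309  0.95465163] 17.321021753689017
```

```bash
cat >> h.py <<'E'
def down(yaw): # tool z down, tool x at yaw
    c,s=np.cos(yaw),np.sin(yaw); return np.array([[c,s,0],[s,-c,0],[0,0,-1.]])
E
python3 - <<'E'
from h import *
np.set_printoptions(precision=4,suppress=True)
print(arm.current_orientation()); f=grab_frame("wrist"); T=f["T_tool_cam"]; print(T, f["mtx"][0,0])
for k,tg in(("vise",[.533,-.222,.126]),("ref",[.5275,-.002,.016])):
    for yaw in np.arange(-180,180,30):
        R=down(np.radians(yaw))
        p=np.array(tg)-R@(T[:3,3]+T[:3,2]*.26)
        q=solver.ik(p,R); print(k,yaw,p,q)
for yaw in np.arange(-169.4,180,90):   # grasp yaw along block
    R=down(np.radians(yaw)); print("probe",yaw,solver.ik([.5307,.362,.104],R))
E
```

```text
[[-0.928   0.3726 -0.001 ]
 [ 0.3726  0.928  -0.0017]
 [ 0.0003 -0.0019 -1.    ]]
[[-0.0012 -0.9567 -0.291   0.075 ]
 [ 1.     -0.001  -0.0008  0.0005]
 [ 0.0005 -0.291   0.9567 -0.1788]
 [ 0.      0.      0.      1.    ]] 282.9627424888418
vise -180 [ 0.5324 -0.2223  0.196 ] [-0.5892  0.461   1.5543 -0.      1.1263 -2.16  ]
vise -150 [ 0.5326 -0.2226  0.196 ] [-0.5894  0.4614  1.5535 -0.      1.1267 -2.6838]
vise -120 [ 0.533  -0.2227  0.196 ] None
vise -90 [ 0.5333 -0.2226  0.196 ] [-0.5887  0.4624  1.5518 -0.      1.1275  2.5529]
vise -60 [ 0.5336 -0.2224  0.196 ] [-0.5881  0.4626  1.5514 -0.      1.1277  2.0299]
vise -30 [ 0.5337 -0.222   0.196 ] [-0.5875  0.4625  1.5514 -0.      1.1276  1.5069]
vise 0 [ 0.5336 -0.2217  0.196 ] [-0.587   0.4623  1.552  -0.      1.1274  0.9838]
vise 30 [ 0.5334 -0.2214  0.196 ] [-0.5868  0.4618  1.5528 -0.      1.127   0.4604]
vise 60 [ 0.533  -0.2213  0.196 ] [-0.587   0.4613  1.5537 -0.      1.1266 -0.0634]
vise 90 [ 0.5327 -0.2214  0.196 ] [-0.5875  0.4609  1.5545 -0.      1.1262 -0.5875]
vise 120 [ 0.5324 -0.2216  0.196 ] [-0.5881  0.4607  1.5
[... 591 characters left out ...]
-0.0017  0.086 ] [-0.2149  0.5595  1.7743 -0.      0.8078  1.3559]
ref 30 [ 0.5279 -0.0014  0.086 ] [-0.2145  0.5593  1.7749 -0.      0.8074  0.8327]
ref 60 [ 0.5275 -0.0013  0.086 ] [-0.2144  0.5589  1.7758 -0.      0.8069  0.3092]
ref 90 [ 0.5272 -0.0014  0.086 ] [-0.2147  0.5586  1.7767 -0.      0.8063 -0.2147]
ref 120 [ 0.5269 -0.0016  0.086 ] [-0.2153  0.5583  1.7774 -0.      0.8059 -0.7389]
ref 150 [ 0.5268 -0.002   0.086 ] [-0.216   0.5582  1.7777 -0.      0.8058 -1.2632]
probe -169.4 [ 0.425   0.6567  1.4659 -0.      1.019  -1.3308]
probe -79.4 None
probe 10.599999999999994 [ 0.425   0.6567  1.4659 -0.      1.019   1.8108]
probe 100.6 [ 0.425   0.6567  1.4659 -0.      1.019   0.24  ]
```

Run:
```python
from h import *
np.set_printoptions(precision=4,suppress=True)
T=grab_frame("wrist")["T_tool_cam"]; R=down(np.radians(60))
arm.move_pose(np.array([.533,-.222,.126])-R@(T[:3,3]+T[:3,2]*.30),R)
arm.hold(.3)
t=np.array(arm.current_tool_pos()); Ro=np.array(arm.current_orientation())
f=grab_frame("wrist"); np.savez("w1.npz",Rt=Ro,tt=t,**f); save("w1.png",f["pixels"])
X=cloud(f,Ro,t); print(t,arm.current_t())
p=X[185:200,245:265].reshape(-1,3); print(np.nanmedian(p,0))
```

```text
[ 0.539  -0.2109  0.2343] 3.5333
[ 0.5334 -0.2256  0.1262]
```

View pics/w1.png

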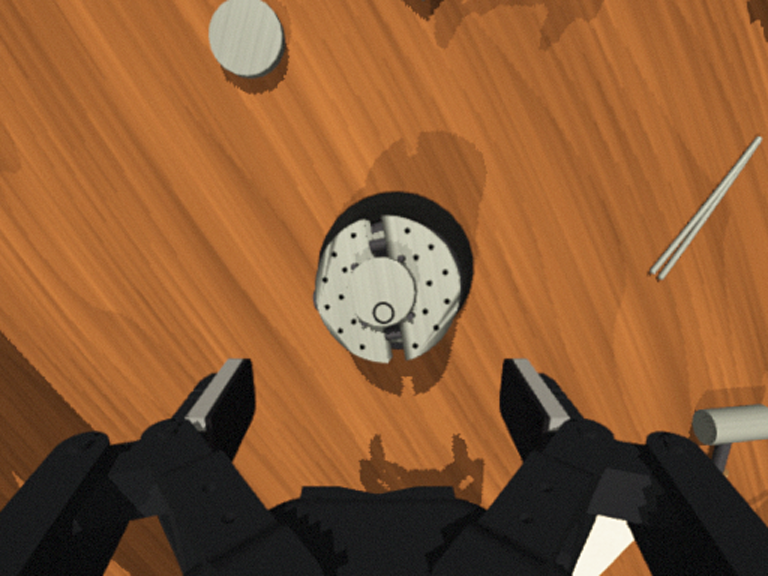

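The wrist view shows the die centred near (383,292), its inked ring at (384,312), and the ref disc at (247,37). I'll fit these sub-pixel.

```bash
cat > fit.py <<'E'
from h import *
from scipy.ndimage import label
np.set_printoptions(precision=4,suppress=True)
def plane(Q):
    for _ in range(4):
        m=Q.mean(0); n=np.linalg.svd(Q-m)[2][2]; n=n*np.sign(n[2]); d=(Q-m)@n
        Q=Q[abs(d)<max(2*d.std(),5e-4)]
    return m,n,d.std(),len(Q)
def ray(f,uv,m,n,R=None,t=None):
    d=np.append(cv2.undistortPoints(np.array([[uv]],float),f["mtx"],f["D"]).ravel(),1)
    if "T_tool_cam" in f:
        T=f["T_tool_cam"]; o=R@T[:3,3]+t; d=R@T[:3,:3]@d
    else: o=-f["R"].T@f["t"]; d=f["R"].T@d
    return o+d*((m-o)@n)/(d@n)
E
python3 - <<'E'
from fit import *
f=dict(np.load("w1.npz")); R,t=f.pop("Rt"),f.pop("tt"); X=cloud(f,R,t)
g=cv2.cvtColor(f["pixels"],cv2.COLOR_RGB2GRAY)
# face points: disc of 17 px about (256,194)
V,U=np.mgrid[:384,:512]
msk=(np.hypot(U-255.5,V-195)<17)&~np.isnan(X[...,0])
m,n,s,k=plane(X[msk]); print("plane",m,n,s*1e3,k,"tilt",np.degrees(np.arccos(n[2])))
# ring: dark pixels
w=np.clip(150-g.astype(float),0,None)*(np.hypot(U-256,V-208)<8)
uv=[(w*U).sum()/w.sum(),(w*V).sum()/w.sum()]; spot=ray(f,uv,m,n,R,t); print("ring",uv,"spot",spot)
print(g[198:220,244:270])
# die disc edge: points within 1.2mm of the plane
d=(X-m)@n; rr=np.linalg.norm(X-m,axis=2)
M=(abs(d)<.003)&(rr<.04); lab,_=label(M); M=lab==lab[190,255]
c,_=cv2.findContours(M.astype(np.uint8),cv2.RETR_EXTERNAL,cv2.CHAIN_APPROX_NONE); c=max(c,key=cv2.contourArea)
e=cv2.fitEllipse(c); C=ray(f,e[0],m,n,R,t); print("die",e,C, "spot dist",np.linalg.norm(spot-C),"ball centre",C-.068*n)
# vise base ring / ref
Q=X[(np.hypot(X[...,0]-.527,X[...,1]+.001)<.05)&(X[...,2]>.010)&(X[...,2]<.022)]
print("ref",cv2.minEnclosingCircle(Q[:,:2].astype(np.float32)),Q.mean(0))
for nm in("scene","side"):
    F=dict(np.load(nm+".npz")); Y=cloud(F).reshape(-1,3); Y=Y[(np.linalg.norm(Y-C,axis=1)<.023)&(abs((Y-C)@n)<.004)]
    print(nm,plane(Y))
# base ring top edge: fit circle r=75 to base points
for nm,Y in(("w",X.reshape(-1,3)),("scene",cloud(dict(np.load("scene.npz"))).reshape(-1,3)),("side",cloud(dict(np.load("side.npz"))).reshape(-1,3))):
    Q=Y[(np.hypot(Y[:,0]-.546,Y[:,1]+.24)<.1)&(Y[:,2]>.006)&(Y[:,2]<.03)]
    print(nm,len(Q),cv2.minEnclosingCircle(Q[:,:2].astype(np.float32)))
E
```

```text
plane [ 0.5327 -0.2286  0.1269] [-0.1017  0.2913  0.9512] 0.5519505209856755 817 tilt 17.969670966998006
ring [np.float64(255.35701815642457), np.float64(208.21578212290504)] spot [ 0.5257 -0.2407  0.1299]
[[192 197 195 196 196 193 191 191 188 185 191 193 193 194 195 197 194 191
  191 191 191 192 190 195 194 193]
 [195 196 199 196 192 191 191 193 188 189 193 195 197 196 202 198 193 191
  195 192 188 189 194 193 194 190]
 [195 196 195 194 194 193 192 195 188 187 188 193 191 191 198 198 197 191
  191 194 188 191 193 192 194 192]
 [195 194 197 196 195 192 191 183 150 120 101  90  98 123 171 195 195 193
  189 193 190 192 191 191 193 195]
 [192 194 196 198 194 192 173 118  67  50  46  44  46  51  82 127 172 191
  191 194 190 191 192 196 195 192]
 [193 194 197 197 198 177 110  53  64 117 163 167 157 115  63  54 102 167
  192 193 189 190 192 192 195 191]
 [190 192 195 198 189 140  56  92 165 179 189 192 196 184 157  84  54 119
  189 194 192 189 191 192 195 194]
 [191 194 194 199 173  81  72 149 191 191 187 191 196 196 190 161  88  68
  147 193 193 189 186 190 191 194]
 [195 193 195 190 142 
[... 1560 characters left out ...]
3161621094, 45.52289962768555), 160.34852600097656) [ 0.5318 -0.2268  0.1263] spot dist 0.01555564904401013 ball centre [ 0.5387 -0.2466  0.0616]
ref ((0.5276785492897034, -0.0016624025302007794), 0.032805997878313065) [ 0.5281 -0.0027  0.0155]
scene (array([ 0.5317, -0.2263,  0.1275]), array([-0.107 ,  0.2697,  0.957 ]), np.float64(0.0012640047065141829), 129)
side (array([ 0.5319, -0.2265,  0.1271]), array([-0.106 ,  0.2972,  0.9489]), np.float64(0.0010940422031787975), 138)
w 1685 ((0.5383489727973938, -0.24610859155654907), 0.07497327774763107)
scene 563 ((0.537489652633667, -0.2447766810655594), 0.0768876001238823)
side 578 ((0.5373223423957825, -0.2452567219734192), 0.0753544345498085)
```

Run:
```python
from fit import *
R=down(np.radians(100.6)); p=np.array([.5306,.362,.103])
arm.move_pose(p+[0,0,.10],R); arm.move_l(p,vel=.1)
jaws.grasp(60); print("gap",arm.current_finger_gap(),arm.current_tool_pos(),arm.current_contact_force(),arm.current_t())
arm.move_l(p+[0,0,.02],vel=.04); print(arm.current_contact_force())
arm.move_l(p+[0,0,.17],vel=.12); arm.hold(.3)
print("gap",arm.current_finger_gap(),arm.current_tool_pos(),arm.current_contact_force(),arm.current_moment(),arm.current_t())
for nm in("scene","side"):
    f=grab_frame(nm); np.savez(nm+"2.npz",**f); 
    if nm=="side": save("side2.png",f["pixels"])
f,X=wrist(); save("w2.png",f["pixels"],1)
```

```text
gap 0.019491252317094185 [0.531  0.3622 0.1034] [1.2528 0.1544 2.4409] 7.375
[-0.0667 -0.3522 -1.6708]
gap 0.019354273566679462 [0.5305 0.362  0.2725] [ 0.0154  0.0009 -1.6404] [-0.0096 -0.014   0.0513] 9.725
```

View pics/side2.png

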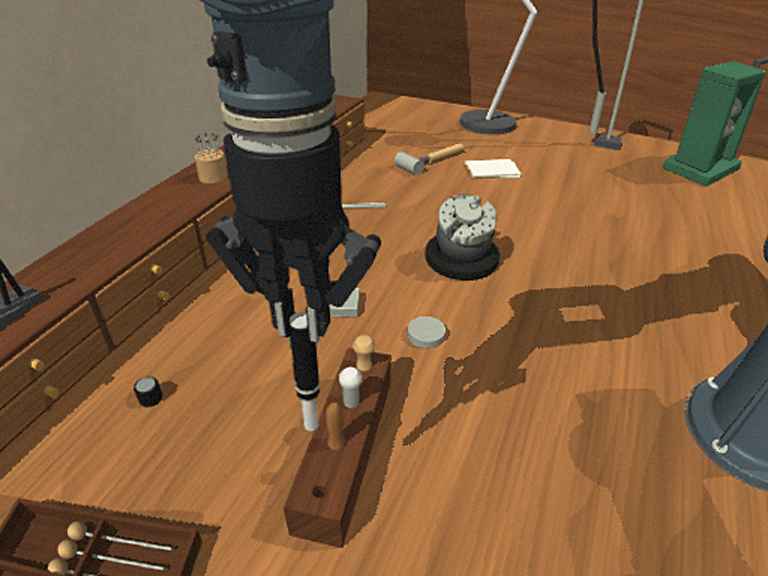

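The side view shows the probe drawn and held, sleeve end at about (310,428), with the other three tools still in place. I'll fit its axis from depth.

```bash
cat >> fit.py <<'E'
from scipy.optimize import least_squares
def axis_fit(names,tip,ax,F=None):
    """cylinder axis of sleeve+barrel; tip,ax nominal. returns tip and axis per set"""
    for nm in names:
        Xs=cloud(F[nm]) if F else cloud(dict(np.load(nm+".npz")))
        Q=Xs.reshape(-1,3); Q=Q[~np.isnan(Q[:,0])]; h=(Q-tip)@ax; r=np.linalg.norm(Q-tip-h[:,None]*ax,axis=1)
        s=(r<.022)&(((h>.013)&(h<.056))|((h>.064)&(h<.088))); Q=Q[s]; rad=np.where(h[s]<.06,.007,.011)
        e1=np.cross(ax,[0,1,0]); e1/=np.linalg.norm(e1); e2=np.cross(ax,e1)
        def un(p): 
            a=ax+p[2]*e1+p[3]*e2; return tip+p[0]*e1+p[1]*e2,a/np.linalg.norm(a)
        def res(p):
            o,a=un(p); return np.linalg.norm(np.cross(Q-o,a),axis=1)-rad
        g=least_squares(res,[0]*4,loss="soft_l1",f_scale=.001,x_scale=[.001,.001,.01,.01]); o,a=un(g.x)
        print(nm,len(Q),"tip",o,"axis",a,"tilt vs nominal deg",np.degrees(np.arccos(min(1,a@ax))),"rms mm",1e3*np.sqrt((res(g.x)**2).mean()))
E
python3 - <<'E'
from fit import *
tip=np.array([.5306,.362,.2725-.0985])
axis_fit(["scene2","side2"],tip,np.array([0,0,1.]))
R=np.array(arm.current_orientation()); print(R)
E
```

```text
scene2 144 tip [0.5315 0.362  0.174 ] axis [-0.0165 -0.0063  0.9998] tilt vs nominal deg 1.014368339783728 rms mm 0.6048019188962073
side2 359 tip [0.5313 0.3606 0.174 ] axis [-0.0009  0.0086  1.    ] tilt vs nominal deg 0.49632164271034823 rms mm 0.5832815749173301
[[-0.1839  0.9829 -0.0002]
 [ 0.9829  0.1839 -0.0001]
 [-0.     -0.0002 -1.    ]]
```

```bash
cat >> fit.py <<'E'
def press(p0,n,F0,goal=4.4,maxd=.009,step=.0006):
    """advance along -n from p0 until the push along n reaches goal"""
    d=0; log=[]
    while d<maxd:
        d+=step; arm.move_l(p0-n*d,vel=.008); arm.hold(.05)
        f=(np.array(arm.current_contact_force())-F0)@n; log.append((round(d*1e3,1),round(f,2)))
        if f>=goal: break
    print(log,arm.current_t()); return d
E
python3 - <<'E'
from fit import *
z=np.array([0,0,1.]); xy=np.array([.5278-.0005,-.0015+.0004])
arm.move_l([*xy,.272],vel=.22); arm.move_l([*xy,.13],vel=.12); arm.move_l([*xy,.117],vel=.03); arm.hold(.3)
F0=np.array(arm.current_contact_force()); print(F0,arm.current_tool_pos(),arm.current_t())
p0=np.array([*xy,.117]); d=press(p0,z,F0)
arm.hold(.6); f=grab_frame("side"); np.savez("side3.npz",**f); save("side3.png",f["pixels"][150:300,200:400],4)
arm.hold(.6)
print("F",np.array(arm.current_contact_force())-F0,arm.current_tool_pos(),arm.current_finger_gap(),arm.current_t(),d)
E
```

```text
[-0.6332 -0.7178 -1.5362] [ 0.5274 -0.0011  0.1171] 13.8917
[(0.6, np.float64(0.1)), (1.2, np.float64(0.02)), (1.8, np.float64(0.15)), (2.4, np.float64(-0.1)), (3.0, np.float64(0.54)), (3.6, np.float64(1.98)), (4.2, np.float64(2.38)), (4.8, np.float64(4.64))] 16.2917
F [1.0655 1.3386 3.8593] [ 0.5274 -0.0011  0.1122] 0.019334858735877817 17.5417 0.0048
```

View pics/side3.png

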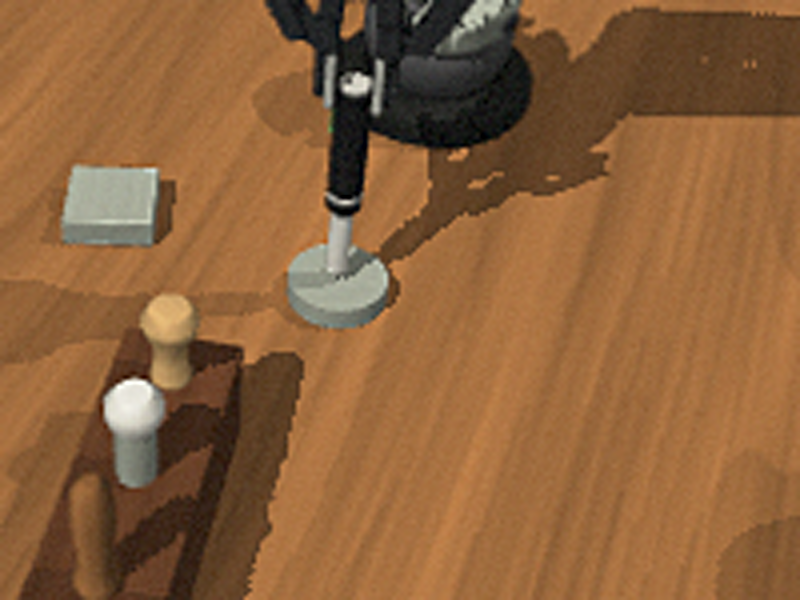

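The side crop shows the probe upright mid-disc. Force (~3.9 N) and travel (~2.2 mm) agree that it isn't yet halfway, so I'll go in another 1.7 mm and hold.

```bash
cat >> fit.py <<'E'
def meanF(k=10):
    a=[]
    for _ in range(k): arm.hold(.02); a.append(arm.current_contact_force())
    return np.mean(a,0)
E
python3 - <<'E'
from fit import *
xy=np.array([.5273,-.0011])
arm.move_l([*xy,.1104],vel=.008); arm.hold(.3); B=np.array([0,0,-1.64])
print(meanF(5)-B,arm.current_tool_pos())
F={"side":grab_frame("side"),"scene":grab_frame("scene")}
arm.hold(.8); print(meanF(5)-B,arm.current_tool_pos(),arm.current_finger_gap(),arm.current_t())
axis_fit(["side","scene"],np.array([*xy,.1104-.0984]),np.array([0,0,1.]),F)
E
```

```text
[ 0.1939 -0.0813  4.7616] [ 0.5274 -0.0011  0.1104]
[0.2754 0.3913 4.2162] [ 0.5273 -0.0011  0.1104] 0.01872983276336462 19.2833
side 152 tip [ 0.5294 -0.0017  0.012 ] axis [-0.016  -0.0034  0.9999] tilt vs nominal deg 0.9398986216325069 rms mm 1.0174501981642636
scene 93 tip [ 0.5264 -0.0002  0.012 ] axis [-0.0086  0.0009  1.    ] tilt vs nominal deg 0.4972854315987341 rms mm 1.0415017973873955
```

```bash
cat >> fit.py <<'E'
n=np.array([-.100,.288,.952]); n/=np.linalg.norm(n)
spot=np.array([.5257,-.2407,.1299])
def Rdie(n,yaw=80):
    x=np.array([np.cos(np.radians(yaw)),np.sin(np.radians(yaw)),0]); x-=n*(x@n); x/=np.linalg.norm(x)
    return np.column_stack([x,np.cross(-n,x),-n])
E
python3 - <<'E'
from fit import *
R=Rdie(n); L=.0984
arm.move_l([.5273,-.0011,.25],vel=.12)
arm.move_l(spot+n*(L+.05),R,vel=.15); arm.move_l(spot+n*(L+.007),vel=.08); arm.hold(.4)
print(arm.current_tool_pos()-(spot+n*(L+.007)),np.array(arm.current_orientation())[:,2]+n,arm.current_finger_gap(),meanF(5),arm.current_t(),arm.current_qpos())
F={"side":grab_frame("side"),"scene":grab_frame("scene")}
f,X=wrist(); save("w4.png",f["pixels"][120:370,150:400],3); np.savez("w4.npz",**f)
save("s4.png",np.hstack([F["side"]["pixels"][60:200,240:380],F["scene"]["pixels"][60:200,155:295]]),2.8)
axis_fit(["side","scene"],spot+n*.007,n,F)
E
```

```text
[0.0001 0.     0.0003] [ 0.0005 -0.0002  0.0001] 0.01905111188689441 [-0.1336  0.0316 -1.5808] 23.2417 [-0.4589  0.3268  1.7275 -0.2808  0.8823 -0.1065]
side 114 tip [ 0.5259 -0.2389  0.1367] axis [-0.1131  0.2834  0.9523] tilt vs nominal deg 0.7982810886552713 rms mm 1.1172604954572238
scene 89 tip [ 0.5243 -0.2388  0.1365] axis [-0.1105  0.2773  0.9544] tilt vs nominal deg 0.8687379993326646 rms mm 1.0254795580371443
```

View pics/w4.png

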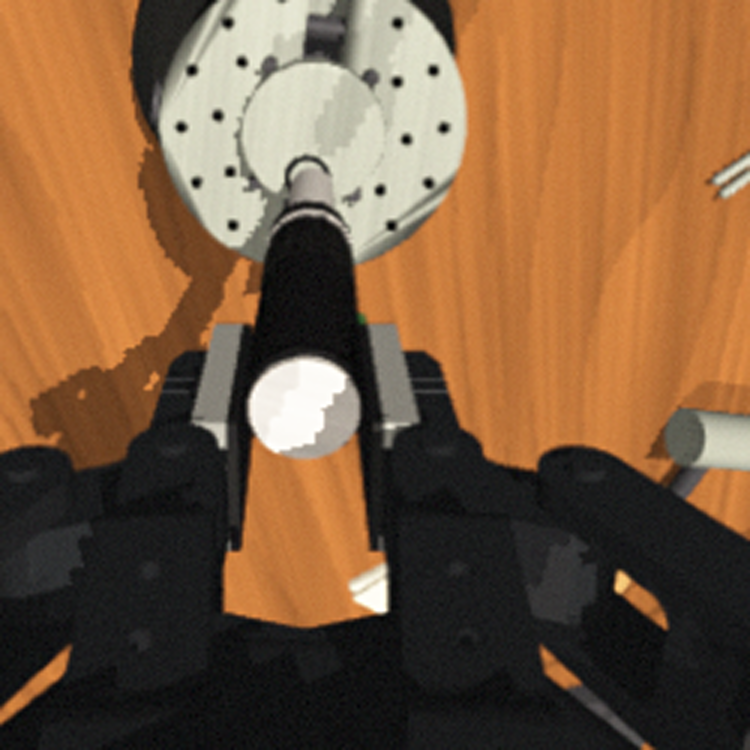

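View pics/s4.png

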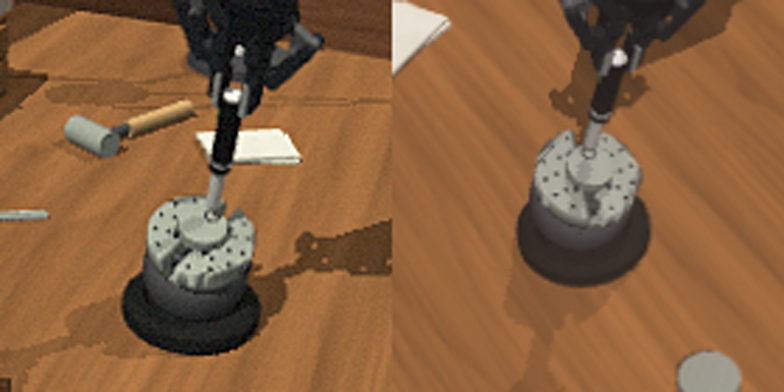

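Wrist view: the sleeve points into the ring, whose upper arc is at about (308,160). The side and scene crops show the tip just over the ring at (211,215) and (590,152). I'll cross-check the ring against the tip within each camera.

Run:
```python
from fit import *
V,U=np.mgrid[:384,:512]
for nm in("scene","side"):
    F=dict(np.load(nm+".npz")); g=cv2.cvtColor(F["pixels"],cv2.COLOR_RGB2GRAY).astype(float)
    pr=cv2.projectPoints(spot.reshape(1,3),cv2.Rodrigues(F["R"])[0],F["t"],F["mtx"],F["D"])[0].ravel()
    u,v=pr.round().astype(int); sub=g[v-7:v+8,u-7:u+8]
    if nm=="scene": print(sub.astype(int))
    else: print(sub.astype(int))
    m=np.hypot(U-pr[0],V-pr[1])<5.5; bg=np.median(g[m]); w=np.clip(bg-12-g,0,None)*m
    uv=[(w*U).sum()/w.sum(),(w*V).sum()/w.sum()]; print(nm,"proj",pr,"ring",uv,"->",ray(F,uv,spot,n)-spot)
f=dict(np.load("w4.npz")); R=np.array(arm.current_orientation());t=np.array(arm.current_tool_pos())
g=cv2.cvtColor(f["pixels"],cv2.COLOR_RGB2GRAY)
print(g[168:186,243:264])
T=f["T_tool_cam"]
def proj(P):
    c=(R.T@(P-t)-T[:3,3])@T[:3,:3]; return cv2.projectPoints(c.reshape(1,3),np.zeros(3),np.zeros(3),f["mtx"],f["D"])[0].ravel()
e=np.linalg.svd(n.reshape(1,3))[2][1:]
print("spot",proj(spot),"tip",proj(t+R@[0,0,.0984]),"ring outer ext",np.array([proj(spot+.008*(np.cos(a)*e[0]+np.sin(a)*e[1])) for a in np.arange(0,6.28,.785)]))
```

```text
[[131 151 107  94 111 109 107 130 162 164 162 162 161 158 154]
 [ 91 137 115  93 110 108 102 126 166 164 162 162 155 127 119]
 [147 154 124  92 109 107 100 123 166 163 163 162 160 147 133]
 [162 159 132  97 108 109 106 112 150 164 163 162 162 161 157]
 [161 160 141 105 118 134 102  85 110 134 170 160 156 163 161]
 [156 134 138 147 150 124 106 154 147 127 133 165 159 143 140]
 [129 102 142 163 155 125 119 163 160 146 115 146 165 163 159]
 [113 136 161 164 161 144  96 144 163 145 110 163 166 166 166]
 [157 163 164 164 162 161 143  89 110 115 140 166 166 165 164]
 [150 167 165 165 163 163 163 158 158 158 162 166 165 165 164]
 [116 167 165 166 164 164 165 165 163 162 164 166 166 165 165]
 [118 167 165 166 164 163 165 166 164 163 163 165 166 165 164]
 [105 155 166 166 164 162 165 166 165 162 163 166 166 166 165]
 [ 94 115 167 166 165 163 163 166 165 163 162 165 166 166 165]
 [106 103 142 165 165 164 163 166 166 163 162 164 165 166 166]]
scene proj [224.4227 114.765 ] ring [np.float64(223.53306613226454), np.float64(112.82865731462925)] -> [-0.0009 -0.0067  0.0019]
[[117  83 122 113 117 11
[... 2186 characters left out ...]
75 185
  212 210 211]
 [207 142  52  44  93 118 131 144 155 167 165 175 174 178 173 177 169 174
  206 208 210]
 [198 125  89  52 100 122 133 146 158 164 168 171 176 178 177 175 171 176
  201 212 212]
 [150 116 102  78 108 123 138 151 156 166 167 174 173 181 179 174 172 175
  204 209 211]
 [119 116 113  99 114 126 138 150 163 170 174 176 176 180 176 176 170 171
  194 206 211]
 [114 120 116 110 112 129 142 150 161 166 174 174 177 179 180 174 172 171
  190 205 195]]
spot [252.1065 178.8611] tip [252.147  180.6384] ring outer ext [[252.7543 171.3841]
 [258.0131 174.0264]
 [259.773  179.4743]
 [257.0535 184.506 ]
 [251.4808 186.2241]
 [246.2677 183.6568]
 [244.4298 178.26  ]
 [247.0909 173.1574]]
```

Run:
```python
from fit import *
import fit
for nm,uv in(("scene",(225.1,114.15)),("side",(315.6,137.0))):
    F=dict(np.load(nm+".npz")); print(nm,"ring-spot mm",1e3*(ray(F,uv,spot,n)-spot))
f=dict(np.load("w4.npz")); R=np.array(arm.current_orientation());t=np.array(arm.current_tool_pos())
X=cloud(f,R,t); fit.cloud=lambda _:X
axis_fit(["w"],spot+n*.007,n,{"w":0}); print("ring now (wrist)",1e3*(ray(f,(251.8,178.8),spot,n,R,t)-spot), "tool x,y",R[:,0],R[:,1])
T=f["T_tool_cam"]
g=cv2.cvtColor(f["pixels"],cv2.COLOR_RGB2GRAY)
for h in(.015,.03,.045,.07,.08):
    for P in(t+R@[0,0,.0984]+n*h,):
        c=(R.T@(P-t)-T[:3,3])@T[:3,:3]; uv=cv2.projectPoints(c.reshape(1,3),np.zeros(3),np.zeros(3),f["mtx"],f["D"])[0].ravel(); print(h,uv,g[int(round(uv[1])),238:268])
```

```text
scene ring-spot mm [-2.8995 -1.1603  0.0464]
side ring-spot mm [-0.9635 -1.4208  0.3286]
w 405 tip [ 0.5268 -0.2376  0.1364] axis [-0.1151  0.2853  0.9515] tilt vs nominal deg 0.8776055265849848 rms mm 0.21356088080282679
ring now (wrist) [-0.2963  0.1165 -0.0664] tool x,y [ 0.2079  0.9421 -0.2632] [ 0.973  -0.1716  0.1542]
0.015 [252.1648 184.7164] [117 114 111 115 119 114 120 116 110 112 129 142 150 161 166 174 174 177
 179 180 174 172 171 190 205 195 166 130 109 107]
0.03 [252.1845 189.2471] [123 112 118 119 120 107  68  27  24  28  25  39  65  88  87  88  80  61
  52  41  29  37  82 147 205 219 220 211 195 198]
0.045 [252.2065 194.31  ] [111 115 103  66  86 105  90  55  21  14  15  14  16  16  19  16  20  24
  22  13  16  34  70 120 170 168 115 165 207 210]
0.07 [252.2494 204.2101] [ 81  26  19  14  18  19  18  22  20  20  20  21  17  16  13  19  20  17
  22  17  20  17  27  24  25  23  18  19  41 130]
0.08 [252.2692 208.7967] [23 23 16 19 11 13 17 10 12 19 19 19 11 17 15 13 23 11 20 20 17 16 17 17
 20 20 17 17 23 52]
```

All three cameras agree: the tip is about (+2.1, +1.1) mm off the ring centre and the probe leans about 0.8°. I'll correct both while clear of the die, then press.

Run:
```python
from fit import *
import fit
from scipy.spatial.transform import Rotation as Ro
R=np.array(arm.current_orientation());t=np.array(arm.current_tool_pos())
nn=np.array([-.102,.288,0]); nn[2]=np.sqrt(1-nn@nn); a=np.array([-.113,.283,0]); a[2]=np.sqrt(1-a@a)
off=np.array([.0021,.0011,0]); off-=n*(off@n)
tt=R.T@(t*0+R@[0,0,.0984]+off)
c=np.cross(a,nn); Rn=Ro.from_rotvec(c/np.linalg.norm(c)*np.arcsin(np.linalg.norm(c))).as_matrix()@R
T=lambda h: spot+nn*h-Rn@tt
arm.move_l(T(.007),Rn,vel=.02); arm.move_l(T(.002),vel=.02); arm.hold(.4)
B=meanF(10); print("base",B,arm.current_t())
for h in(.001,0,-.001,-.002,-.003):
    arm.move_l(T(h),vel=.01); arm.hold(.1); F=meanF(4)-B; print(h,"Fn",F@nn,F,"err",np.array(arm.current_tool_pos())-T(h))
    if F@nn>4.6: break
np.savez("T.npz",Rn=Rn,tt=tt,nn=nn,B=B)
f,X=wrist(); save("w5.png",f["pixels"][130:260,190:320],4); np.savez("w5.npz",**f)
fit.cloud=lambda _:X; axis_fit(["w"],T(h)+Rn@tt,nn,{"w":0}); print(spot+nn*h,nn,arm.current_t(),arm.current_finger_gap())
```

```text
base [ 0.     -0.0026 -1.4493] 24.6083
0.001 Fn 0.1364155447720755 [-0.2003 -0.1402  0.1642] err [ 0.  0. -0.]
0 Fn 0.2505561314563701 [ 0.4324 -0.3011  0.4005] err [0. 0. 0.]
-0.001 Fn 3.154572144505829 [-0.3047  1.1828  2.9226] err [ 0.0001 -0.      0.0002]
-0.002 Fn 3.9563895885129705 [-0.2808  1.5405  3.659 ] err [ 0.0002 -0.0001  0.0001]
-0.003 Fn 3.868193922764142 [0.3135 0.8181 3.8486] err [ 0.0002 -0.      0.0001]
w 401 tip [ 0.5258 -0.2417  0.127 ] axis [-0.104   0.2911  0.951 ] tilt vs nominal deg 0.22200986163858585 rms mm 0.21446537897394788
[ 0.526  -0.2416  0.127 ] [-0.102   0.288   0.9522] 26.7417 0.01908531139202361
```

View pics/w5.png

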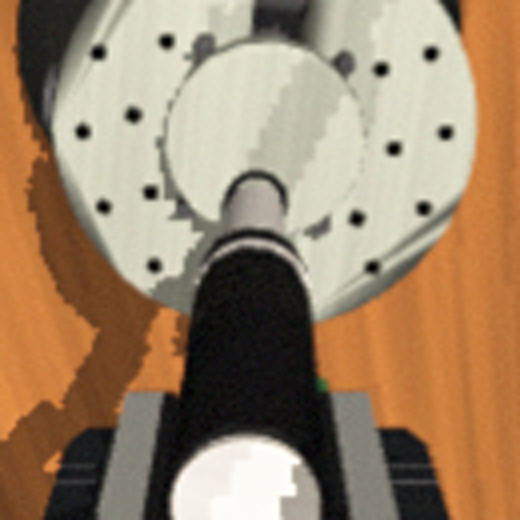

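The probe sits centred in the ring and square to within 0.2° by the wrist fit. I'll do the last millimetre and average the force over a longer time.

Run:
```python
from fit import *
d=np.load("T.npz"); Rn,tt,nn,B=(d[k] for k in("Rn","tt","nn","B"))
T=lambda h: spot+nn*h-Rn@tt
F=meanF(25)-B; print("at 3:",F@nn,F)
arm.move_l(T(-.004),vel=.01); arm.hold(.2); F=meanF(40)-B; print("at 4:",F@nn,F,np.array(arm.current_tool_pos())-T(-.004),arm.current_finger_gap(),arm.current_t())
FF={k:grab_frame(k) for k in("side","scene")}; f,X=wrist()
axis_fit(["side","scene"],spot-nn*.004,nn,FF)
import fit; fit.cloud=lambda _:X; axis_fit(["w"],spot-nn*.004,nn,{"w":0})
m,k=np.array([.5318,-.2268,.1263]),0
Q=X[(np.linalg.norm(X-m,axis=2)<.024)&(abs((X-m)@nn)<.002)]; print("die plane",plane(Q))
save("s6.png",np.hstack([FF["side"]["pixels"][60:200,240:380],FF["scene"]["pixels"][60:200,155:295]]),2.8)
save("scene6.png",FF["scene"]["pixels"])
```

```text
at 3: 3.8925975699191593 [-0.0368  1.0499  3.7666]
at 4: 4.423702575608396 [0.1895 1.0344 4.3533] [ 0. -0.  0.] 0.019175058643989704 28.275
side 108 tip [ 0.5247 -0.2437  0.1265] axis [-0.1     0.2999  0.9487] tilt vs nominal deg 0.7188556396088529 rms mm 1.199077145614396
scene 88 tip [ 0.5241 -0.2431  0.1263] axis [-0.1147  0.2842  0.9519] tilt vs nominal deg 0.7566005762557879 rms mm 0.9593462593004771
w 402 tip [ 0.5259 -0.242   0.1261] axis [-0.1043  0.2916  0.9508] tilt vs nominal deg 0.2554034111575915 rms mm 0.214524585832483
die plane (array([ 0.5324, -0.2248,  0.1256]), array([-0.1008,  0.2909,  0.9514]), np.float64(0.0005293013338574554), 1475)
```

View pics/scene6.png

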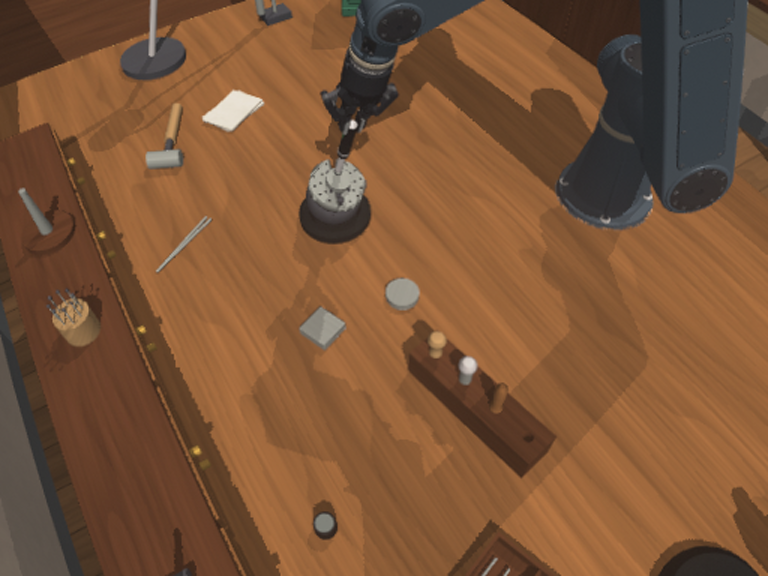

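The final scene view shows the probe on the die at about (338,178), with the three other tools, bench block and disc where they were. Normal force is 4.4 N, close to the 4.5 N of the halfway point, so I'm handing in.

```bash
python3 -c "
from bench import hand_in,arm
print(arm.current_t(),hand_in())"
```

```text
the job is handed in; nothing more can be done
28.425 None
```

The job is done and handed in at 28.4 s, with the probe still gripped and lightly pressed inside the ring on the die. No verdict was reported.

- **Reference reading:** I drew the probe from the tool block and stood it upright near the middle of the round block. The rod was in about 4 mm, at 4.2–4.8 N, for over a second. It had first stopped at about 2.2 mm for a second or so before I pressed it on to halfway. The camera fits put the lean there at 0.5–0.9°, though with few points.
- **Die reading:** Before pressing, all three cameras agreed the tip was about 2.4 mm off the ring's centre and leaning about 0.8°, so I corrected both. At the end the normal force was 4.4 N, close to the 4.5 N of the halfway point, with the rod in about 4 mm.
- **Squareness and centring:** By the wrist camera, the tip ended within about 0.5 mm of where I aimed and the probe was 0.25° off square. The noisier side and scene cameras gave 0.7–0.8° off square and put the tip about 2–3 mm off in absolute terms, within their calibration offset.
- **Force readings:** These were noisy by about ±0.5 N, so I averaged them and checked them against how far the rod had travelled. About 1 N sideways remained at the end, mostly the tilt of the press.
- **Surroundings:** The die's face still fits the same tilted plane, so the vise has not moved. By eye, the other three tools, the bench block and the round block are where they were.

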